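# Hang the parts-washer basket on its drain rung

### The job

The washed parts are still down in the small bench washer. Lift the basket by its black handle until its yellow gravity pawl has passed the middle rung of the small ladder and dropped back out above it, then lower the basket gently until the pawl carries its whole weight on that middle rung, and let go. Do not let the basket fall or press it down hard onto the rung, keep the parts in the basket, and leave the other things on the bench where they are.

Things in the scene. Friction and masses are not known exactly. Their poses are not given: they have to be found in the camera images.
- washer: bench parts washer, fixed to the bench: open tub, red outside, grey inside with a green bristle mat, 295 (x) by 290 mm, 95 mm high, walls 6 mm. Origin on the bench, 12 mm nearer the robot than the tub's middle; x points from the robot's side to the far end of the tub, z up
- ladder_top (a point): top of the small ladder at the tub's far end (washer x = 120, y = 0 mm), 244 mm above the bench: two fixed aluminium uprights at y = +-42 mm, and clamped between them a strip with three round steel rungs, 10 mm thick, along y, 46 mm apart in height. The strip may be bolted up to 19 mm higher or lower than middling; this is not measured
- lift_handle (a point): centre of the basket's handle: straight round black grip, 16 mm thick, 116 mm long along the washer's y, on a wire bail, at washer x = -25, y = 0 mm, 215 mm above the bench when the basket is down. It moves with the basket; nothing within 100 mm of it stands higher. Axes as the washer's
- basket (a joint): height (m) of the basket above its lowest place, 0 at the start, at most 0.175. It slides straight up and down, with under 1 N of rubbing; with pawl and parts it weighs 0.72 to 0.96 kg and falls if let go unless hung on a rung (past which it cannot come back down). It hangs on the middle rung at some height from 0.067 to 0.106 (by the strip's place), on the lowest rung 0.046 less, on the top rung 0.046 more
- pawl_pivot (a point): pivot of the yellow gravity pawl on the basket's far side (washer x = 93, y = 0 mm, 75 mm up when down); rises with the basket. Its counterweight holds the 34 mm nose level, pointing to the rungs; a rung tips the nose down on the way up. It springs back out, clear, about 20 mm above the height where the basket will hang on that rung. Loaded, its bracket on rubber bushes gives 1 mm per 8 N
- basket_floor (a point): middle of the wire basket's inner floor (basket 160 x 220 mm inside, walls 47 mm above this floor), at washer x = -25 mm, 22 mm above the bench when down. Axes as the washer's
- gear: washed steel gear lying in the basket, 57 mm wide, 14 mm thick, 0.16 kg; origin under its centre
- race: washed steel bearing ring lying in the basket, 48 mm wide, 15 mm thick, 0.08 kg; origin under its centre
- crankcase: bystander: half of an aluminium crankcase, 200 x 190 x 91 mm, open side up; origin under its centre
- tin: bystander: yellow tin, 109 mm wide, 100 mm high; origin under its centre
- oil_bottle: bystander: grey bottle with red cap, 64 mm wide, 190 mm high; origin under its centre
- screwdriver: bystander: screwdriver lying on the bench, handle to its -x; origin under its middle
- wrench: bystander: wrench lying on the bench; origin under its middle
- parts_brush: bystander: cleaning brush lying on the bench beside the washer; origin under its middle
There are look-alikes about, which are no part of the job. What is shaped like the gear but brown or green is not meant.

How it is judged:
At the end, for the whole second after the job is handed in: The basket hangs at rest on the middle rung (height 0.063 to 0.109 m), its pawl bearing on the rung with more than 3 N, untouched by the robot, with the gear and the bearing ring inside it (value of joint basket between 0.063 and 0.109 m and contact force between basket and washer above 3 N and velocity of joint basket between -0.01 and 0.01 m/s and x of gear in the frame of basket_floor between -0.08 and 0.08 m and y of gear in the frame of basket_floor between -0.11 and 0.11 m and z of gear in the frame of basket_floor between -0.006 and 0.04 m and x of race in the frame of basket_floor between -0.08 and 0.08 m and y of race in the frame of basket_floor between -0.11 and 0.11 m and z of race in the frame of basket_floor between -0.006 and 0.04 m).
It fails at once if the pawl is pressed or knocked onto a rung with more than 20 N, about twice the basket's weight (contact force between basket and washer above 20 N).
It fails at once if the basket is let fall (sinks faster than 0.15 m/s) (velocity of joint basket below -0.15 m/s).
It fails at once if another thing on the bench is moved more than 30 mm (distance of any of crankcase, tin, oil_bottle, screwdriver, wrench, parts_brush from where it was at the start of the episode above 0.03 m).
It also fails if it takes over 40 s, if anything falls off the work surface, if the arm or the gripper's body presses on something with over 40 N, if the wrist force passes 120 N, or if a joint passes its speed limit or range.

### The arm

A 7-joint arm with a two-finger parallel gripper is mounted at the origin on the work surface. World frame = base frame: x ahead of the robot, y to its left, z up, the work surface at z = 0. Lengths are in m, angles in rad, forces in N, time in s.
With the tool pointing down it reaches from about 0.425 to 0.825 m from the base axis. Payload 3.6 kg.
Tool frame: the origin (TCP) lies between the finger pads; the fingertips stand 19 mm ahead of it and the grasp point (between the pads) is the TCP; x points along the fingers, z is the direction in which the jaws open and shut, and the axes are right-handed (so a half turn about x gives the same grasp; the last joint's range is limited). The gripper opens to 93 mm and grips with 3 to 60 N. Pads are 15 mm wide; open, the fingers measure 128 mm over their backs; the gripper's body (75 mm by 188 mm) begins 65 mm behind the grasp point.
Start: joints at [-1.196, 0.615, -0.013, 1.423, 0.008, 1.103, -0.04], TCP at [0.254, 0.598, 0.238] pointing down, gripper open.
Joint ranges: [-3.12, 3.12], [-0.3, 2.06], [-1.34, 1.32], [0.26, 2.42], [-1.36, 4.5], [0.01, 1.98], [-2.84, 2.84]. Speed limits (rad/s): [2.79, 2.79, 3.14, 3.14, 3.14, 3.14, 3.14].

### API

Orientations are given as a unit quaternion [w, x, y, z].
In Python, from bench import sense, capture, get_calibration, sign_off gives the robot as it stands.
- The arm moves only by the tool servo_tool, never from a script. Its argument "rows" is a list of rows, each a list of 7 numbers: the turn, a rotation vector about the tool's x, y, z in rad, then the shift along the tool's x, y, z in mm, then the gripper command: -1 is shut, 1 is fully open, values between are in proportion. A call has 1 to 5 rows; each row shifts and turns the pose as measured when the row begins, along the tool's axes as they then stand; what a row does not reach is not made up. A row lasts 1/12 s, in which the tool goes at most 41.7 mm and 7.16 degrees, less where a joint would pass 70% of its speed; a pose out of reach is approached as far as the arm can. A call with a gripper value outside its range is refused whole. The fingers move at their own pace and stop on an object; "grip_force" is the grip in N (left out, the last holds). Time passes only in rows, so rows that do not move let the fingers close. It gives the time, the measured TCP pose, the force and the opening at its end, in the units of the state.
- sense(): the state, without advancing time (a new reading comes with each control period).
- capture(name): name is "scene" or "top" or "wrist"; returns the picture (400x640x3 uint8, red, green, blue); there is no depth.
- get_calibration(name): a dict with "fovy" (degrees; the focal length in pixels is half the picture's height over the tangent of half this angle, whatever the lens; pixels are square), "cx", "cy" (the principal point, pixels), "origin" and "attitude" of the camera in the world. Camera axes: x right, y up, looking along -z (the intrinsics and any distortion apply to the point x, -y, -z); pixel columns grow to the right and rows downward; lengths in m; the calibration is good to about 2 mm. A picture is of the moment at which its call begins: read the wrist's pose just before it. get_calibration takes no time and is no camera call; for the wrist camera it gives the pose at the moment of the call.
- sign_off(): hands the job in, once; it reports no verdict.
The state is a dict: "time": time; "qpos": joint angles; "joint_velocities": joint speeds; "joint_efforts": joint torques, N m; "tool_pos": TCP position; "tcp_rot": TCP orientation; "contact_force": force on the tool from outside, world axes, zero at the start; "wrist_torque": the same for the moment, N m; "width": finger opening in m.
Only numpy, scipy, OpenCV 4.12 (cv2) and the standard library are available. Lean on these libraries where they do the work, as an engineer would, in place of code of your own. Each camera call takes 0.05 s, during which the arm holds its last target.

## Working session

There is one attempt and no reset: what is moved stays moved. The work goes in short steps, Python scripts to look and compute and a tool call to move; the robot and the scene stay as the last step left them, time stands still between calls to the robot, and variables do not carry over. Pictures are saved under pics/ and viewed, and the job is handed in when it is done.

Besides the shell and the picture viewer there is one more tool, called after "Emit:" as name(argument=value, ...), one argument or row to a line, values as JSON. servo_tool: Moves the arm, as the interface text tells. Its arguments: {"type":"object","properties":{"rows":{"type":"array","items":{"type":"array","items":{"type":"number"}}},"grip_force":{"type":"number"}},"required":["rows"]}

```bash
mkdir -p pics; ls; python3 - <<'E'
from bench import *
import cv2
s=sense();print({k:s[k] for k in ['time','tool_pos','tcp_rot','contact_force','width']})
for n in ['scene','top','wrist']:
    print(n,get_calibration(n)); cv2.imwrite(f'pics/{n}0.png',capture(n)[:,:,::-1])
E
```

```text
pics
{'time': 0.0, 'tool_pos': array([0.25388935, 0.59756134, 0.23648504]), 'tcp_rot': array([ 0.58895443, -0.39069001,  0.59046296,  0.38967613]), 'contact_force': array([ 0.24588141, -0.4335981 , -0.00079612]), 'width': 0.0928139755019085}
scene {'fovy': 44.835959011154756, 'cx': 331.6293466200286, 'cy': 199.26387696194533, 'origin': array([ 1.54276575, -0.38604687,  1.25307863]), 'attitude': array([0.74504406, 0.3074466 , 0.22208698, 0.54869236])}
top {'fovy': 52.31280550192406, 'cx': 320.704674038685, 'cy': 204.86796041188657, 'origin': array([ 0.26428994, -0.04896611,  1.44488453]), 'attitude': array([-0.70442741, -0.05753979,  0.06185744,  0.70473034])}
wrist {'fovy': 70.43393730883119, 'cx': 319.88710369605906, 'cy': 200.16724457609462, 'origin': array([0.18103421, 0.62758104, 0.38153648]), 'attitude': array([ 0.82508333, -0.11996813, -0.07814542,  0.5465697 ])}
```

View pics/scene0.png

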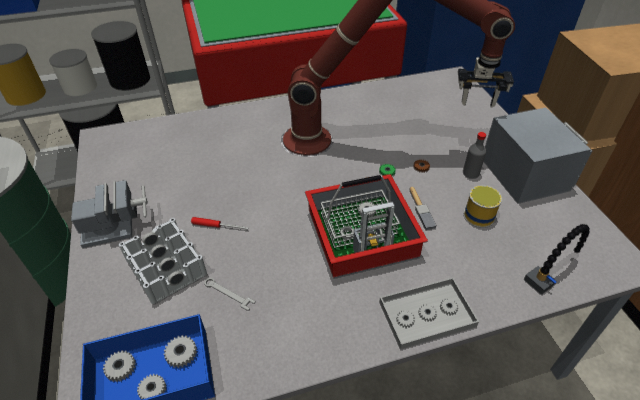

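View pics/top0.png

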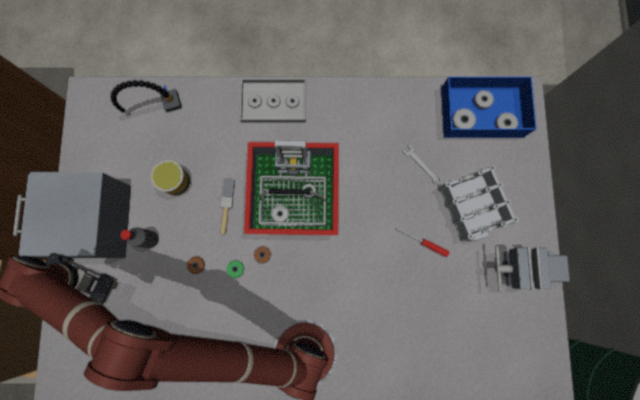

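View pics/wrist0.png

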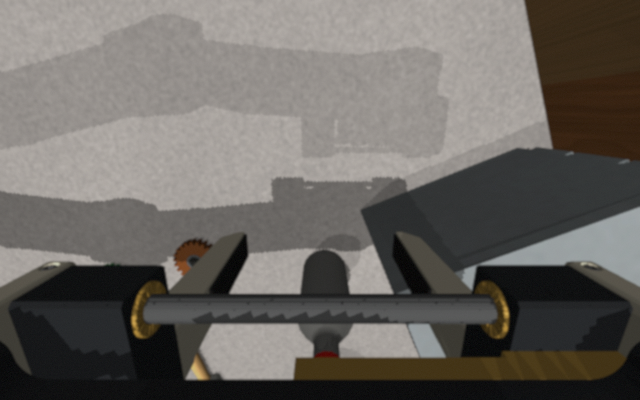

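The scene shows the washer near pixel (365,225), the handle at about (361,183), and the ladder near (377,225). In the top view the washer is at (292,188) and the black handle at about (290,190). I'll enlarge both.

```bash
python3 - <<'E'
import cv2
a=cv2.imread('pics/scene0.png')[165:285,295:435];cv2.imwrite('pics/s0c.png',cv2.resize(a,None,fx=5,fy=5,interpolation=cv2.INTER_CUBIC))
a=cv2.imread('pics/top0.png')[135:240,235:350];cv2.imwrite('pics/t0c.png',cv2.resize(a,None,fx=5,fy=5,interpolation=cv2.INTER_CUBIC))
E
```

```text
(no output)
```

View pics/s0c.png

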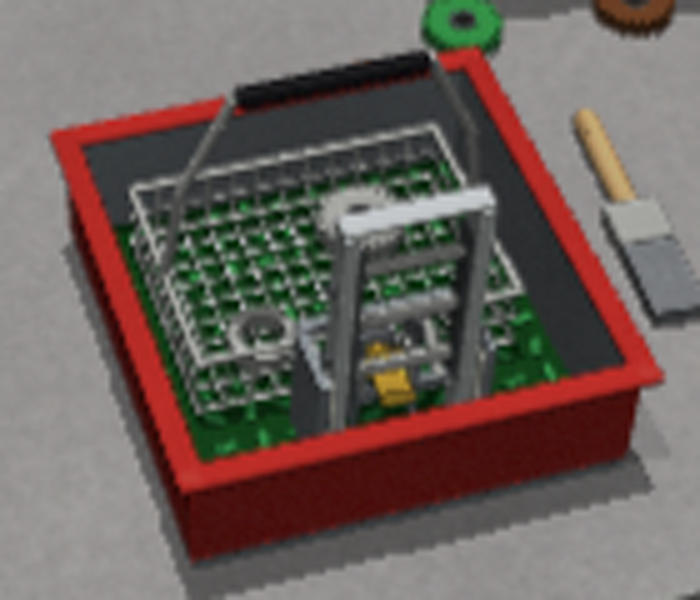

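View pics/t0c.png

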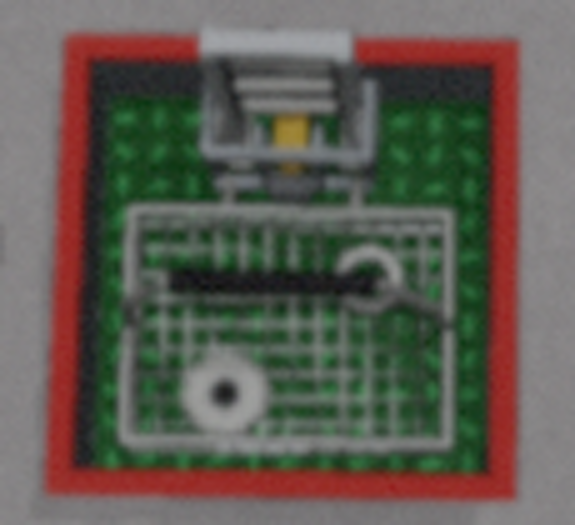

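```bash
cat > h.py <<'E'
import numpy as np
from scipy.spatial.transform import Rotation as R
from scipy.optimize import least_squares
from bench import *
def rot(q): return R.from_quat([q[1],q[2],q[3],q[0]])
def fxy(c,H=400): return H/2/np.tan(np.radians(c['fovy'])/2)
def proj(c,P):
    p=rot(c['attitude']).inv().apply(np.atleast_2d(P)-c['origin']); f=fxy(c)
    return np.c_[c['cx']+f*p[:,0]/-p[:,2], c['cy']-f*p[:,1]/-p[:,2]]
def ray(c,uv):
    f=fxy(c); d=rot(c['attitude']).apply([(uv[0]-c['cx'])/f,-(uv[1]-c['cy'])/f,-1]); return d
def tri(obs):
    return least_squares(lambda X: np.concatenate([(proj(c,X)-uv).ravel() for c,uv in obs]),[.6,0,.2])
def wpt(w,p):
    return R.from_rotvec([0,0,w[2]]).apply(np.atleast_2d(p))+[w[0],w[1],0]
E
python3 - <<'E'
from h import *
S=get_calibration('scene');T=get_calibration('top')
s=lambda x,y:np.array([295+(x-2)/5,165+(y-2)/5]); t=lambda x,y:np.array([235+(x-2)/5,135+(y-2)/5])
for a,b in [((430,62),(168,282)),((237,98),(380,285))]:
    r=tri([(S,s(*a)),(T,t(*b))]);print('handle end',r.x.round(4),r.fun.round(2))
# corners: world (+x far,+y left)
cs={'FL':((660,378),(67,37)),'FR':((185,488),(517,42)),'NR':((52,135),(517,497)),'NL':((475,50),(48,493))}
hx,hy=.1475,.145
cp={'FL':(hx,hy),'FR':(hx,-hy),'NR':(-hx,-hy),'NL':(-hx,hy)}
P=[];o=[]
def res(w):
    e=[]
    for k in cs:
        X=wpt(w,[cp[k][0]+.012,cp[k][1],.095])
        e+=list((proj(S,X)-s(*cs[k][0])).ravel())+list((proj(T,X)-t(*cs[k][1])).ravel())
    return np.array(e)
r=least_squares(res,[.55,0,0]);w=r.x;print(w,r.fun.round(1))
print('lift handle',wpt(w,[-.025,0,.215]), 'ends',wpt(w,[[-.025,.058,.215],[-.025,-.058,.215]]))
# rung: expected scene pixels for z
for z in range(90,250,10):
    p=proj(S,wpt(w,[.12,0,z/1000]))[0]; q=(p-[295,165])*5+2; p2=(proj(T,wpt(w,[.12,0,z/1000]))[0]-[235,135])*5+2
    print(z,q.round(),p2.round())
E
```

```text
handle end [0.5179 0.1049 0.2127] [ 0.13 -0.02  0.12  0.04]
handle end [ 0.5159 -0.0245  0.2155] [-0.36  0.03 -0.34 -0.1 ]
[ 0.54327983  0.03905614 -0.01169611] [-3.7 -1.3  3.1  2.9  2.1 -2.1 -2.7  2.9  3.4  1.7 -3.1 -2.9 -1.4  2.4
  3.4 -3.1]
lift handle [[0.51828153 0.03934854 0.215     ]] ends [[ 0.51895989  0.09734457  0.215     ]
 [ 0.51760318 -0.01864749  0.215     ]]
90 [400. 381.] [292. 111.]
100 [401. 370.] [291. 107.]
110 [402. 360.] [290. 103.]
120 [403. 349.] [290.  99.]
130 [405. 339.] [289.  94.]
140 [406. 328.] [288.  90.]
150 [407. 317.] [287.  85.]
160 [408. 306.] [286.  81.]
170 [409. 295.] [285.  76.]
180 [411. 284.] [284.  72.]
190 [412. 272.] [283.  67.]
200 [413. 261.] [282.  62.]
210 [414. 249.] [281.  57.]
220 [416. 238.] [280.  52.]
230 [417. 226.] [279.  47.]
240 [418. 214.] [277.  42.]
```

```bash
cat > d.py <<'E'
import sys
from h import *
s=sense();A=rot(s['tcp_rot']);M=A.as_matrix()
tgt=np.array([float(v) for v in sys.argv[1:4]]);yaw=float(sys.argv[4])
zd=np.array([np.cos(yaw),np.sin(yaw),0])
if zd@M[:,2]<0: zd=-zd
x=np.array([0,0,-1.]);B=np.c_[x,np.cross(zd,x),zd]
rv=(A.inv()*R.from_matrix(B)).as_rotvec()
d=tgt-s['tool_pos']
print('t',round(s['time'],2),'pos',s['tool_pos'].round(4),'F',s['contact_force'].round(1),'tau',s['wrist_torque'].round(2),'w',round(s['width'],4),'q7',s['qpos'].round(2))
print('axes\n',M.round(2));print('rv',rv.round(3),'shift now mm',(M.T@d*1000).round(1),'shift after turn',(B.T@d*1000).round(1))
E
python3 d.py .517 .040 .35 -.013
```

```text
t 0.15 pos [0.254  0.5977 0.2368] F [0.2 0.2 0.5] tau [-0.04  0.02  0.01] w 0.093 q7 [-1.2   0.62 -0.01  1.42  0.01  1.1  -0.04]
axes
 [[-0.   -0.92  0.39]
 [-0.    0.39  0.92]
 [-1.   -0.   -0.  ]]
rv [ 1.182e+00 -2.000e-03  1.000e-03] shift now mm [-112.4 -460.2 -410.7] shift after turn [-113.2 -554.3  270.3]
```

Emit:
servo_tool(
  rows=[
    [0,0,0,-40,0,0,1],
    [0,0,0,-40,0,0,1],
    [0,0,0,-35,0,0,1],
    [0.07,0,0,0,-25,-25,1],
    [0.07,0,0,0,-28,-23,1],
  ],
)

```text
time: 0.57
tool_pos: [0.2757, 0.5358, 0.3506]
tcp_rot: [0.609, -0.352, 0.618, 0.35]
contact_force: [1.1, -1.0, 0.0]
width: 0.0932
```

Emit:
servo_tool(
  rows=[
    [0.07,0,0,0,-28,-23,1],
    [0.07,0,0,0,-30,-20,1],
    [0.07,0,0,0,-31,-18,1],
    [0.07,0,0,0,-32,-16,1],
    [0.07,0,0,0,-33,-13,1],
  ],
)

```text
time: 0.98
tool_pos: [0.3404, 0.362, 0.3516]
tcp_rot: [0.663, -0.235, 0.671, 0.233]
contact_force: [0.6, 0.5, 0.3]
width: 0.093
```

```bash
python3 d.py .517 .040 .35 -.013
```

```text
t 0.98 pos [0.3404 0.362  0.3516] F [0.6 0.5 0.3] tau [-0.04  0.02 -0.07] w 0.093 q7 [-0.97  0.28  0.15  1.66 -0.05  1.21 -0.13]
axes
 [[-0.01 -0.63  0.78]
 [-0.01  0.78  0.63]
 [-1.    0.   -0.01]]
rv [ 0.688 -0.011  0.002] shift now mm [   1.7 -361.7  -63.4] shift after turn [   1.6 -319.6  180.7]
```

Emit:
servo_tool(
  rows=[
    [0.08,0,0,0,-38,-6,1],
    [0.08,0,0,0,-39,-3,1],
    [0.08,0,0,0,-39,0,1],
    [0.08,0,0,0,-39,3,1],
    [0.08,0,0,0,-39,6,1],
  ],
)

```text
time: 1.4
tool_pos: [0.4354, 0.1828, 0.3515]
tcp_rot: [0.697, -0.093, 0.705, 0.091]
contact_force: [0.5, 0.2, 1.1]
width: 0.0929
```

Emit:
servo_tool(
  rows=[
    [0.08,0,0,0,-37,9,1],
    [0.08,0,0,0,-36,12,1],
    [0.08,0,0,0,-25,14,1],
    [0.05,0,0,0,-15,8,1],
    [0,0,0,0,0,0,1],
  ],
)

```text
time: 1.82
tool_pos: [0.4993, 0.0605, 0.3514]
tcp_rot: [0.703, 0.019, 0.71, -0.026]
contact_force: [-0.1, -0.9, 0.6]
width: 0.0933
```

```bash
python3 d.py .517 .040 .35 -.013;  python3 - <<'E'
from h import *
import cv2
print(get_calibration('wrist'))
cv2.imwrite('pics/w1.png',capture('wrist')[:,:,::-1])
E
```

```text
t 1.82 pos [0.4993 0.0605 0.3514] F [-0.1 -0.9  0.6] tau [-0.03  0.08 -0.06] w 0.0933 q7 [-0.5   0.31  0.46  1.65 -0.13  1.22 -0.08]
axes
 [[-0.01  0.06  1.  ]
 [-0.01  1.   -0.06]
 [-1.   -0.01 -0.01]]
rv [-0.051 -0.009  0.01 ] shift now mm [  1.4 -19.3  19. ] shift after turn [  1.4 -20.3  17.9]
{'fovy': 70.43393730883119, 'cx': 319.88710369605906, 'cy': 200.16724457609462, 'origin': array([0.5052549 , 0.13933509, 0.49551861]), 'attitude': array([ 0.98852363, -0.1476179 ,  0.00869977, -0.03089166])}
```

View pics/w1.png

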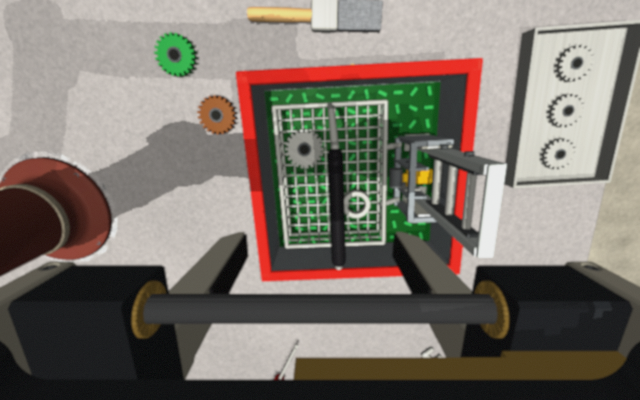

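The wrist view shows the handle from (335,150) to (338,268), the ladder at about (465,190) and the yellow pawl at (417,176). I'll enlarge the handle and ladder.

```bash
python3 - <<'E'
import cv2
a=cv2.imread('pics/w1.png')[120:280,320:520];cv2.imwrite('pics/w1c.png',cv2.resize(a,None,fx=4,fy=4,interpolation=cv2.INTER_CUBIC)[:600])
E
```

```text
(no output)
```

View pics/w1c.png

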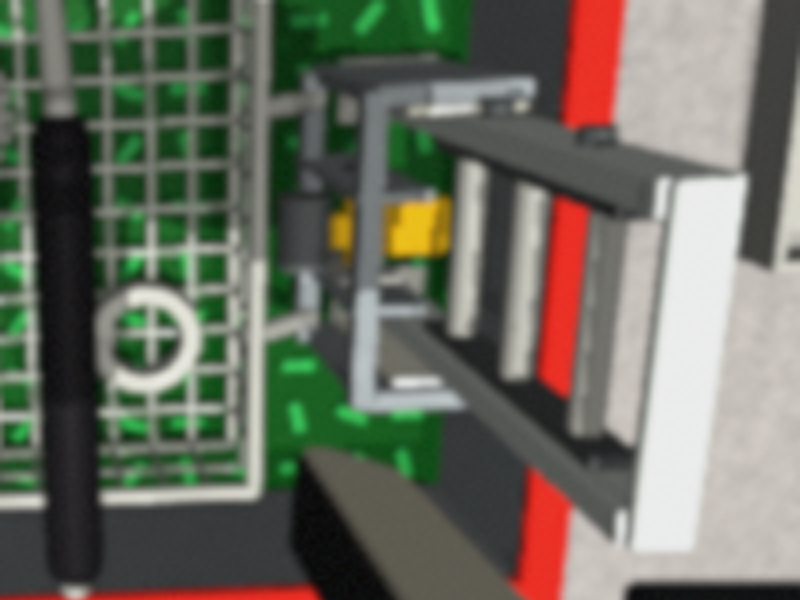

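```bash
python3 - <<'E'
from h import *
S=get_calibration('scene');T=get_calibration('top');W=get_calibration('wrist')
s=lambda x,y:np.array([295+(x-2)/5,165+(y-2)/5]); t=lambda x,y:np.array([235+(x-2)/5,135+(y-2)/5])
wc=lambda x,y:np.array([320+(x-1.5)/4,120+(y-1.5)/4])
for a,b,c in [((430,62),(168,282),(62,120)),((237,98),(380,285),(75,580))]:
    r=tri([(S,s(*a)),(T,t(*b)),(W,wc(*c))]);print('handle end',r.x.round(4),r.fun.round(2))
    r=tri([(S,s(*a)),(W,wc(*c))]);print(' SW',r.x.round(4),r.fun.round(2))
w=[.5433,.0391,-.0135]
print('ladder top corners proj', ((proj(W,wpt(w,[[.12,.042,.244],[.12,-.042,.244]]))-[320,120])*4+1.5).round())
# rungs: world line x fixed washer .12; solve z per point
from scipy.optimize import brentq
for name,cam,cv,pts in [('W',W,wc,[(472,165),(462,335),(524,275),(533,185),(515,378),(598,325),(612,215),(585,430)]),
   ('S',S,s,[(365,268),(460,255),(372,312),(452,302),(365,366),(445,355)])]:
  for p in pts:
    d=ray(cam,cv(*p));n=np.array([np.cos(w[2]),np.sin(w[2]),0]);o=cam['origin']
    X=o+d*((n@(wpt(w,[.12,0,0])[0]-o))/(n@d));print(name,p,((R.from_rotvec([0,0,-w[2]]).apply(X-[w[0],w[1],0]))*1000).round(1))
E
```

```text
handle end [0.5152 0.1063 0.2104] [ 0.17 -0.1  -0.25  1.03  0.33  0.12]
 SW [0.5149 0.1063 0.2096] [ 0.12  0.03 -0.02  0.03]
handle end [ 0.5132 -0.0225  0.2109] [-0.07  0.41 -0.94  1.05  0.3   0.31]
 SW [ 0.5128 -0.0217  0.2116] [ 0.14  0.09 -0.03  0.05]
ladder top corners proj [[737. 220.]
 [689. 555.]]
W (472, 165) [120.   30.4  93. ]
W (462, 335) [120.  -32.2  95.5]
W (524, 275) [120.    2.6 141.4]
W (533, 185) [120.   31.9 141.9]
W (515, 378) [120.  -32.5 141.6]
W (598, 325) [120.    0.7 189.8]
W (612, 215) [120.   32.2 190.7]
W (585, 430) [120.  -31.4 189.1]
S (365, 268) [120.  -30.  203.1]
S (460, 255) [120.   30.2 196. ]
S (372, 312) [120.  -23.  161.9]
S (452, 302) [120.   28.9 154.5]
S (365, 366) [120.  -24.3 112.2]
S (445, 355) [120.   28.7 105.1]
```

Emit:
servo_tool(
  rows=[
    [-0.05,0,0.01,0,-18,15,1],
    [0,0,0,30,0,0,1],
    [0,0,0,30,0,0,1],
    [0,0,0,0,0,0,1],
  ],
)

```text
time: 2.2
tool_pos: [0.5116, 0.0511, 0.2905]
tcp_rot: [0.704, 0.0, 0.71, 0.006]
contact_force: [-0.4, 0.0, -1.0]
width: 0.0932
```

```bash
python3 d.py .515 .042 .212 -.0135;  python3 - <<'E'
from h import *
import cv2
print(get_calibration('wrist'))
cv2.imwrite('pics/w2.png',capture('wrist')[:,:,::-1])
E
```

```text
t 2.2 pos [0.5116 0.0511 0.2905] F [-0.4  0.  -1. ] tau [-0.05  0.11  0.03] w 0.0932 q7 [-0.43  0.37  0.42  1.74 -0.18  1.08  0.06]
axes
 [[-0.01 -0.01  1.  ]
 [ 0.01  1.    0.01]
 [-1.    0.01 -0.01]]
rv [ 0.021 -0.008 -0.009] shift now mm [78.4 -9.8  4. ] shift after turn [78.5 -9.1  3.6]
{'fovy': 70.43393730883119, 'cx': 319.88710369605906, 'cy': 200.16724457609462, 'origin': array([0.51158731, 0.12737699, 0.4360844 ]), 'attitude': array([ 0.99035683, -0.13842799,  0.00303438,  0.00467331])}
```

View pics/w2.png

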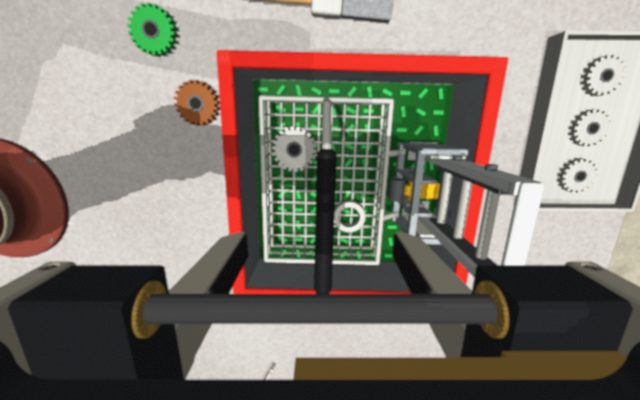

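The handle shows at column about 323, centred between the fingers (x about 0.515). I'll descend onto it.

Emit:
servo_tool(
  rows=[
    [0.02,-0.008,-0.009,20,-9,3.5,1],
    [0,0,0,20,0,0,1],
    [0,0,0,20,0,0,1],
    [0,0,0,15,0,0,1],
    [0,0,0,0,0,0,1],
  ],
)

```text
time: 2.67
tool_pos: [0.5204, 0.0531, 0.2238]
tcp_rot: [0.713, 0.001, 0.701, 0.005]
contact_force: [-0.8, 0.2, 0.5]
width: 0.0931
```

```bash
python3 d.py .515 .042 .212 -.0135;  python3 - <<'E'
from h import *
import cv2
a=capture('wrist')[:,:,::-1];b=capture('scene')[140:270,290:450,::-1]
cv2.imwrite('pics/w3.png',a);cv2.imwrite('pics/s3.png',cv2.resize(b,None,fx=4.5,fy=4.5,interpolation=cv2.INTER_CUBIC))
E
```

```text
t 2.67 pos [0.5204 0.0531 0.2238] F [-0.8  0.2  0.5] tau [-0.11  0.1   0.07] w 0.0931 q7 [-0.41  0.45  0.4   1.83 -0.23  0.89  0.1 ]
axes
 [[ 0.02 -0.01  1.  ]
 [ 0.01  1.    0.01]
 [-1.    0.01  0.02]]
rv [ 0.019  0.016 -0.01 ] shift now mm [ 11.6 -11.2  -5.7] shift after turn [ 11.8 -11.2  -5.3]
```

View pics/w3.png

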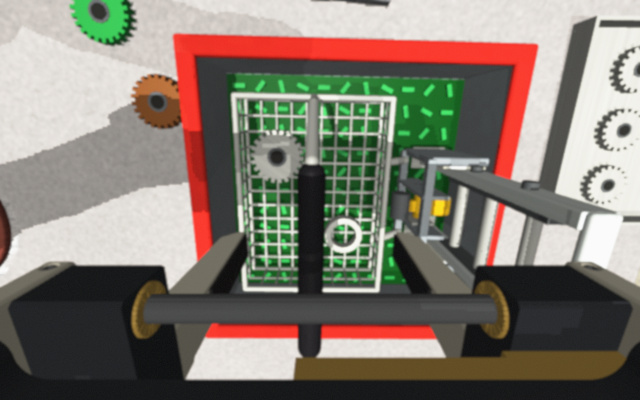

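View pics/s3.png

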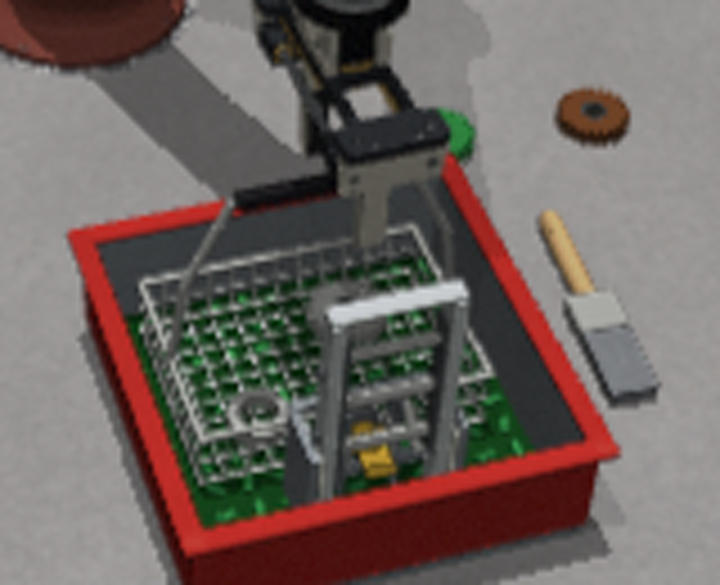

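Emit:
servo_tool(
  rows=[
    [0.02,0.016,-0.01,0,-11,-5,1],
    [0,0,0,0,0,0,1],
  ],
)

```text
time: 2.93
tool_pos: [0.5185, 0.0419, 0.2292]
tcp_rot: [0.71, 0.005, 0.704, -0.005]
contact_force: [1.0, -0.6, 0.1]
width: 0.093
```

```bash
python3 d.py .515 .042 .212 -.0135
```

```text
t 2.93 pos [0.5185 0.0419 0.2292] F [ 1.  -0.6  0.1] tau [-0.08  0.08  0.  ] w 0.093 q7 [-0.41  0.44  0.41  1.82 -0.22  0.91  0.09]
axes
 [[ 0.01  0.01  1.  ]
 [ 0.    1.   -0.01]
 [-1.    0.    0.01]]
rv [-0.001  0.009 -0.   ] shift now mm [17.1  0.  -3.6] shift after turn [17.2  0.  -3.5]
```

Emit:
servo_tool(
  rows=[
    [0,0.009,0,17,0,-3.5,1],
    [0,0,0,0,0,0,1],
    [0,0,0,0,0,0,1],
  ],
)

```text
time: 3.18
tool_pos: [0.5178, 0.0413, 0.2165]
tcp_rot: [0.71, 0.006, 0.704, -0.005]
contact_force: [0.2, -0.4, 1.2]
width: 0.093
```

```bash
python3 d.py .515 .042 .212 -.0135
```

```text
t 3.18 pos [0.5178 0.0413 0.2165] F [ 0.2 -0.4  1.2] tau [-0.09  0.08  0.01] w 0.093 q7 [-0.4   0.46  0.41  1.84 -0.23  0.88  0.1 ]
axes
 [[ 0.01  0.02  1.  ]
 [ 0.    1.   -0.02]
 [-1.    0.    0.01]]
rv [-0.002  0.009 -0.002] shift now mm [ 4.5  0.6 -2.8] shift after turn [ 4.5  0.7 -2.8]
```

Emit:
servo_tool(
  rows=[
    [0,0.01,0,4,0,-4,1],
    [0,0,0,0,0,0,0.2],
    [0,0,0,0,0,0,-0.3],
    [0,0,0,0,0,0,-0.5],
    [0,0,0,0,0,0,-0.55],
  ],
  grip_force=15,
)

```text
time: 3.6
tool_pos: [0.5151, 0.0412, 0.2153]
tcp_rot: [0.708, 0.007, 0.706, -0.005]
contact_force: [0.7, -0.4, 0.6]
width: 0.0709
```

```bash
python3 d.py .515 .042 .213 -.0135;  python3 - <<'E'
from h import *
import cv2
cv2.imwrite('pics/w4.png',capture('wrist')[:,:,::-1])
E
```

```text
t 3.6 pos [0.5151 0.0412 0.2153] F [ 0.7 -0.4  0.6] tau [-0.06  0.08 -0.03] w 0.0709 q7 [-0.4   0.46  0.41  1.85 -0.23  0.88  0.1 ]
axes
 [[ 0.    0.02  1.  ]
 [ 0.    1.   -0.02]
 [-1.    0.    0.  ]]
rv [-0.003  0.003 -0.003] shift now mm [ 2.3  0.8 -0.2] shift after turn [ 2.3  0.8 -0.1]
```

View pics/w4.png

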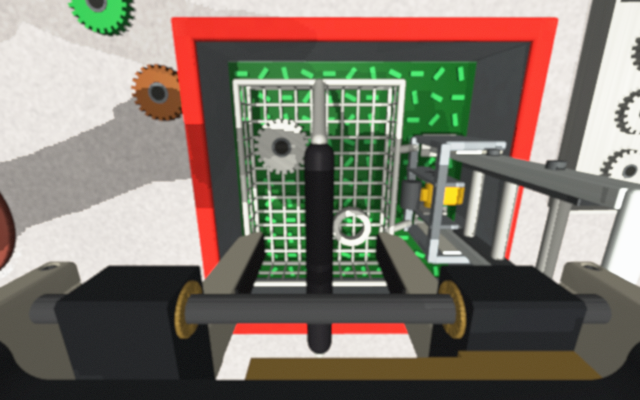

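The handle is centred at column 319, between the fingers. Now I'll go down 2 mm and close.

Emit:
servo_tool(
  rows=[
    [0,0,0,3,0,0,-0.6],
    [0,0,0,0,0,0,-1],
    [0,0,0,0,0,0,-1],
    [0,0,0,0,0,0,-1],
    [0,0,0,0,0,0,-1],
  ],
  grip_force=15,
)

```text
time: 4.07
tool_pos: [0.5152, 0.0413, 0.212]
tcp_rot: [0.708, 0.007, 0.706, -0.005]
contact_force: [0.5, -0.0, -0.1]
width: 0.0339
```

Emit:
servo_tool(
  rows=[
    [0,0,0,0,0,0,-1],
    [0,0,0,0,0,0,-1],
    [0,0,0,0,0,0,-1],
    [0,0,0,0,0,0,-1],
    [0,0,0,0,0,0,-1],
  ],
  grip_force=35,
)

```text
time: 4.48
tool_pos: [0.5147, 0.0413, 0.2119]
tcp_rot: [0.708, 0.007, 0.706, -0.005]
contact_force: [-0.5, -0.6, -0.3]
width: 0.0152
```

```bash
python3 d.py .515 .042 .213 -.0135
```

```text
t 4.48 pos [0.5147 0.0413 0.2119] F [-0.5 -0.6 -0.3] tau [-0.05  0.12  0.02] w 0.0152 q7 [-0.4   0.46  0.4   1.85 -0.23  0.87  0.1 ]
axes
 [[ 0.    0.02  1.  ]
 [ 0.    1.   -0.02]
 [-1.    0.    0.  ]]
rv [-0.002  0.002 -0.003] shift now mm [-1.1  0.7  0.3] shift after turn [-1.1  0.7  0.3]
```

Emit:
servo_tool(
  rows=[
    [0,0,0,-5,0,0,-1],
    [0,0,0,-5,0,0,-1],
    [0,0,0,-5,0,0,-1],
    [0,0,0,0,0,0,-1],
  ],
  grip_force=40,
)

```text
time: 4.82
tool_pos: [0.5146, 0.0413, 0.2245]
tcp_rot: [0.707, 0.006, 0.707, -0.006]
contact_force: [1.2, -0.4, -8.1]
width: 0.0153
```

```bash
python3 d.py .515 .0413 .3265 -.0135;  python3 - <<'E'
from h import *
import cv2
a=capture('wrist')[:,:,::-1];b=capture('scene')[140:270,290:450,::-1]
cv2.imwrite('pics/w5.png',a);cv2.imwrite('pics/s5.png',cv2.resize(b,None,fx=4.5,fy=4.5,interpolation=cv2.INTER_CUBIC))
E
```

```text
t 4.82 pos [0.5146 0.0413 0.2245] F [ 1.2 -0.4 -8.1] tau [-0.12 -0.48 -0.01] w 0.0153 q7 [-0.41  0.45  0.41  1.83 -0.22  0.91  0.09]
axes
 [[ 0.    0.02  1.  ]
 [ 0.    1.   -0.02]
 [-1.    0.    0.  ]]
rv [-0.002  0.    -0.   ] shift now mm [-102.     0.     0.4] shift after turn [-102.    -0.     0.4]
```

View pics/s5.png

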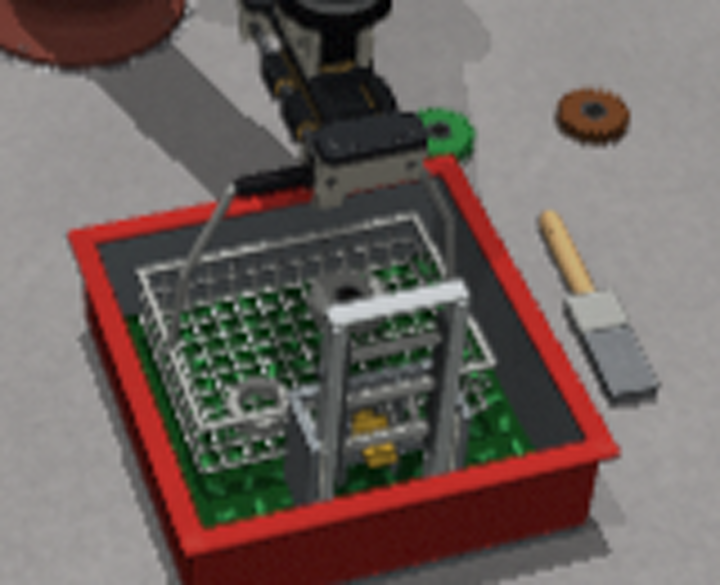

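View pics/w5.png

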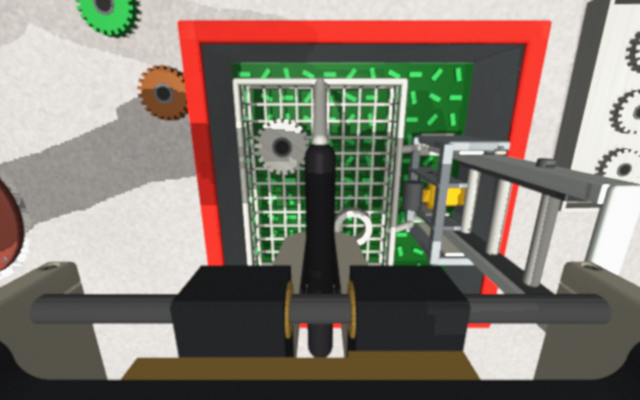

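The basket is up about 12 mm (8 N load), and both parts are in it. I'll keep lifting.

Emit:
servo_tool(
  rows=[
    [0,0,0,-7,0,0,-1],
    [0,0,0,-7,0,0,-1],
    [0,0,0,-7,0,0,-1],
    [0,0,0,-7,0,0,-1],
    [0,0,0,-7,0,0,-1],
  ],
)

```text
time: 5.33
tool_pos: [0.5146, 0.0413, 0.2594]
tcp_rot: [0.707, 0.005, 0.708, -0.006]
contact_force: [3.8, 0.9, -10.7]
width: 0.0149
```

Emit:
servo_tool(
  rows=[
    [0,0,0,-7,0,0,-1],
    [0,0,0,-7,0,0,-1],
    [0,0,0,-7,0,0,-1],
    [0,0,0,-7,0,0,-1],
    [0,0,0,-6,0,0,-1],
  ],
)

```text
time: 5.75
tool_pos: [0.5146, 0.0413, 0.2978]
tcp_rot: [0.707, 0.005, 0.707, -0.006]
contact_force: [5.2, 0.6, -10.9]
width: 0.0152
```

```bash
python3 d.py .515 .0413 .3265 -.0135;  python3 - <<'E'
from h import *
import cv2
a=capture('wrist')[:,:,::-1];b=capture('scene')[140:270,290:450,::-1]
cv2.imwrite('pics/w6.png',a);cv2.imwrite('pics/s6.png',cv2.resize(b,None,fx=4.5,fy=4.5,interpolation=cv2.INTER_CUBIC))
E
```

```text
t 5.75 pos [0.5146 0.0413 0.2978] F [  5.2   0.6 -10.9] tau [-0.1  -0.87  0.03] w 0.0152 q7 [-0.43  0.37  0.44  1.72 -0.17  1.09  0.05]
axes
 [[ 0.    0.02  1.  ]
 [-0.    1.   -0.02]
 [-1.   -0.    0.  ]]
rv [-0.003  0.     0.001] shift now mm [-28.7  -0.    0.4] shift after turn [-28.7  -0.    0.4]
```

View pics/s6.png

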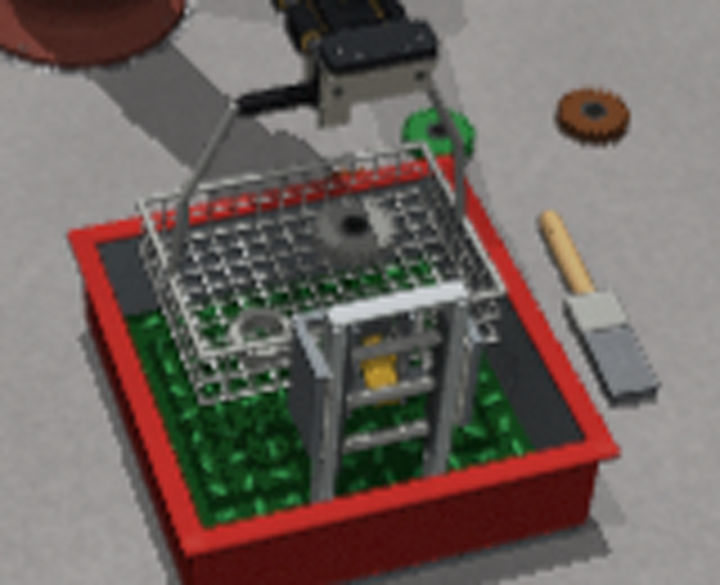

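View pics/w6.png

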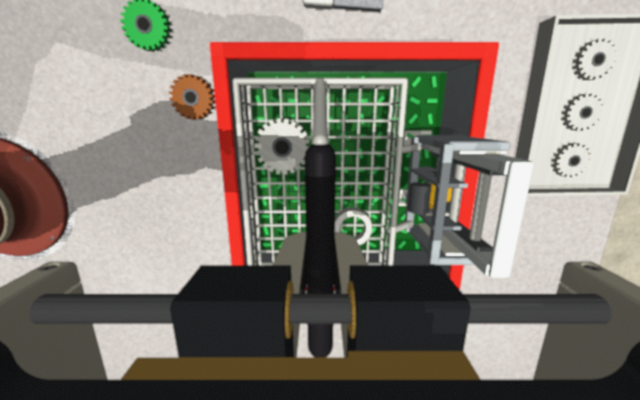

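The basket is at about 0.086. The pawl, at crop (380,365), shows tipped behind the middle rung, and the parts are still in. I'll keep going up.

Emit:
servo_tool(
  rows=[
    [0,0,0,-6,0,0.5,-1],
    [0,0,0,-6,0,0.5,-1],
    [0,0,0,-6,0,0,-1],
    [0,0,0,-6,0,0,-1],
    [0,0,0,-2,0,0,-1],
  ],
)

```text
time: 6.27
tool_pos: [0.5146, 0.0413, 0.3248]
tcp_rot: [0.706, 0.005, 0.708, -0.006]
contact_force: [3.8, -0.4, -9.9]
width: 0.015
```

```bash
python3 d.py .515 .0413 .3265 -.0135;  python3 - <<'E'
from h import *
import cv2
a=capture('wrist')[:,:,::-1];b=capture('scene')[180:260,330:430,::-1]
cv2.imwrite('pics/w7.png',cv2.resize(a[110:300,380:560],None,fx=3,fy=3,interpolation=cv2.INTER_CUBIC));cv2.imwrite('pics/s7.png',cv2.resize(b,None,fx=7,fy=7,interpolation=cv2.INTER_CUBIC))
E
```

```text
t 6.27 pos [0.5146 0.0413 0.3248] F [ 3.8 -0.4 -9.9] tau [-0.06 -0.73  0.05] w 0.015 q7 [-0.44  0.35  0.45  1.67 -0.16  1.16  0.03]
axes
 [[-0.    0.02  1.  ]
 [-0.    1.   -0.02]
 [-1.   -0.   -0.  ]]
rv [-0.003 -0.003  0.001] shift now mm [-1.7 -0.   0.4] shift after turn [-1.7 -0.   0.4]
```

View pics/s7.png

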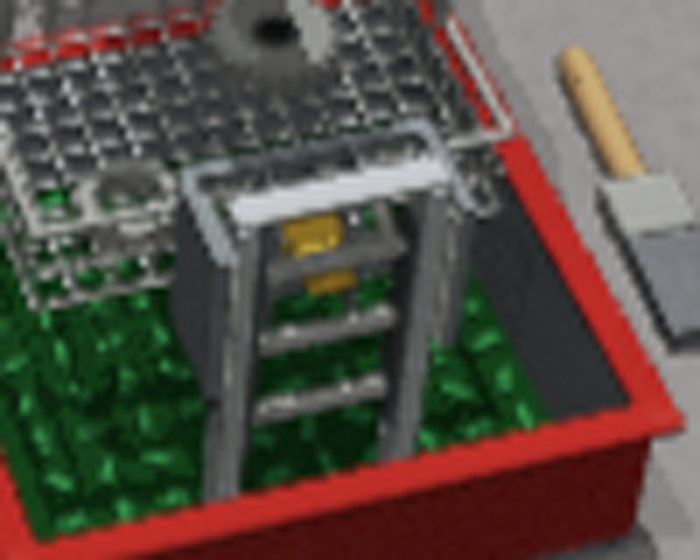

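View pics/w7.png

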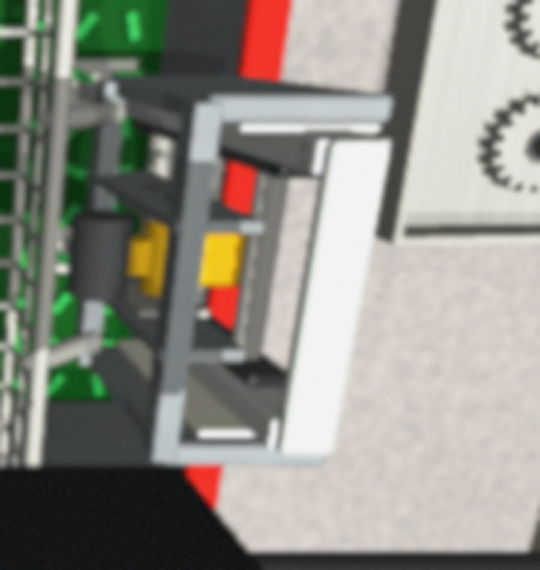

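```bash
python3 - <<'E'
from h import *
S=get_calibration('scene');w=[.540,.0405,-.015]
f=lambda P:((proj(S,wpt(w,P))-[330,180])*7+3).round().tolist()
j=.1129
print('pivot,tip',f([[.093,0,.075+j],[.127,0,.075+j],[.127,0,.069+j]]))
for th in (20,40,60): a=np.radians(th);print(th,f([.093+.034*np.cos(a),0,.075+j-.034*np.sin(a)]))
print('rungs',f([[.12,0,z] for z in (.105,.151,.197,.244)]))
j=0;g=lambda P:((proj(S,wpt(w,P))-[295,165])*5+2).round().tolist()
print('start tip, compare pic ~ (395,390)',g([[.127,0,.075],[.093,0,.075]]), 'rungs', g([[.12,0,z] for z in (.105,.151,.197,.244)]))
E
```

```text
pivot,tip [[309.0, 229.0], [337.0, 286.0], [336.0, 295.0]]
20 [[333.0, 300.0]]
40 [[326.0, 307.0]]
60 [[318.0, 303.0]]
rungs [[317.0, 400.0], [325.0, 331.0], [332.0, 259.0], [341.0, 182.0]]
start tip, compare pic ~ (395,390) [[402.0, 400.0], [383.0, 360.0]] rungs [[401.0, 361.0], [407.0, 312.0], [412.0, 260.0], [418.0, 205.0]]
```

The nose tip, at crop (330,283), matches the level prediction of (337,286), above the middle rung at row 328. I'll lift a touch more for margin, then lower.

Emit:
servo_tool(
  rows=[
    [0,0,0,-3,0,0.5,-1],
    [0,0,0,0,0,0.3,-1],
    [0,0,0,0,0,0,-1],
  ],
)

```text
time: 6.62
tool_pos: [0.5146, 0.0413, 0.3272]
tcp_rot: [0.705, 0.005, 0.709, -0.006]
contact_force: [3.1, 1.1, -10.4]
width: 0.0148
```

Emit:
servo_tool(
  rows=[
    [0,0,0,3,0,0,-1],
    [0,0,0,3,0,0,-1],
    [0,0,0,3,0,0,-1],
    [0,0,0,1,0,0,-1],
  ],
)

```text
time: 6.95
tool_pos: [0.5146, 0.0413, 0.3163]
tcp_rot: [0.706, 0.005, 0.709, -0.006]
contact_force: [2.8, 0.3, -7.7]
width: 0.0152
```

```bash
python3 d.py .515 .0413 .3 -.0135;  python3 - <<'E'
from h import *
import cv2
b=capture('scene')[180:260,330:430,::-1]
cv2.imwrite('pics/s8.png',cv2.resize(b,None,fx=7,fy=7,interpolation=cv2.INTER_CUBIC))
E
```

```text
t 6.95 pos [0.5146 0.0413 0.3163] F [ 2.8  0.3 -7.7] tau [-0.04 -0.64 -0.02] w 0.0152 q7 [-0.44  0.36  0.44  1.69 -0.16  1.14  0.04]
axes
 [[-0.    0.02  1.  ]
 [-0.    1.   -0.02]
 [-1.   -0.   -0.  ]]
rv [-0.003 -0.004  0.001] shift now mm [16.3  0.   0.5] shift after turn [16.3  0.   0.4]
```

View pics/s8.png

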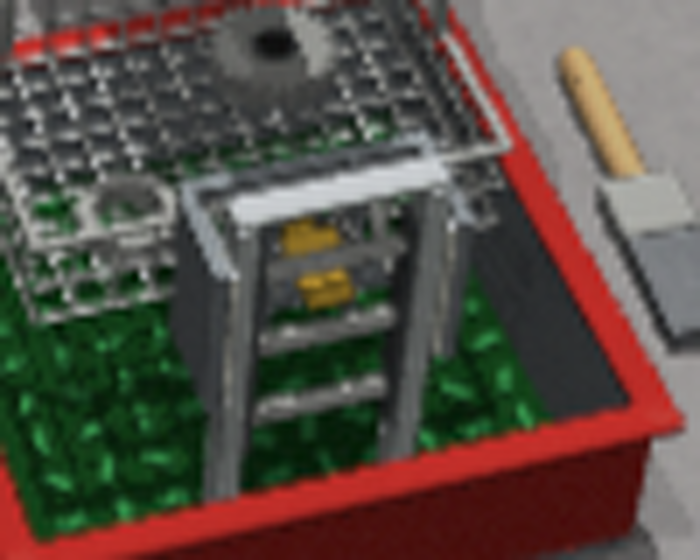

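The pawl nose is out and level at crop (328,290), above the middle rung (325,328). I'll lower slowly.

Emit:
servo_tool(
  rows=[
    [0,0,0,2,0,0,-1],
    [0,0,0,2,0,0,-1],
    [0,0,0,1.5,0,0,-1],
  ],
)

```text
time: 7.25
tool_pos: [0.5146, 0.0413, 0.3103]
tcp_rot: [0.705, 0.005, 0.709, -0.006]
contact_force: [2.5, -0.3, -7.9]
width: 0.015
```

Emit:
servo_tool(
  rows=[
    [0,0,0,1,0,0,-1],
    [0,0,0,1,0,0,-1],
  ],
)

```text
time: 7.42
tool_pos: [0.5146, 0.0413, 0.308]
tcp_rot: [0.705, 0.005, 0.709, -0.006]
contact_force: [1.8, 1.1, -8.9]
width: 0.0149
```

Emit:
servo_tool(
  rows=[
    [0,0,0,1,0,0,-1],
    [0,0,0,1,0,0,-1],
  ],
)

```text
time: 7.58
tool_pos: [0.5146, 0.0413, 0.3059]
tcp_rot: [0.705, 0.005, 0.709, -0.006]
contact_force: [2.2, 0.4, -8.1]
width: 0.015
```

```bash
python3 - <<'E'
from h import *
import cv2
b=capture('scene')[180:260,330:430,::-1]
cv2.imwrite('pics/s9.png',cv2.resize(b,None,fx=7,fy=7,interpolation=cv2.INTER_CUBIC))
E
```

```text
(no output)
```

View pics/s9.png

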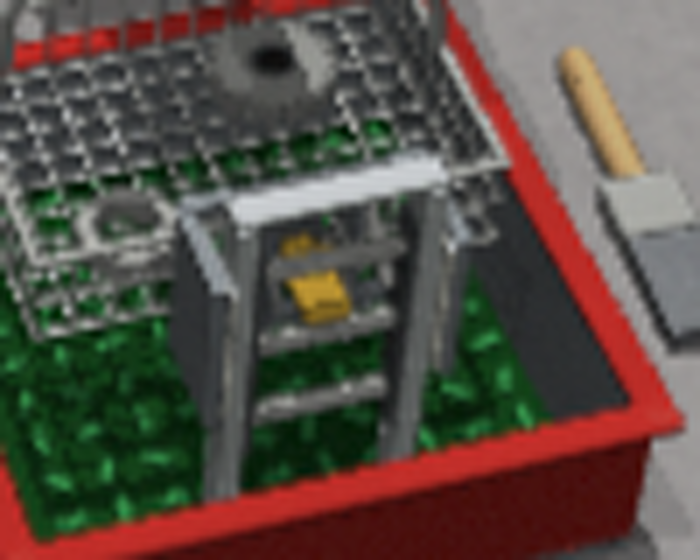

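The nose is level, with its lower front edge at crop row 322. I expect it to hang at about row 331, so about 5 mm is left.

Emit:
servo_tool(
  rows=[
    [0,0,0,1,0,0,-1],
    [0,0,0,1,0,0,-1],
  ],
)

```text
time: 7.8
tool_pos: [0.5146, 0.0413, 0.3037]
tcp_rot: [0.705, 0.005, 0.709, -0.006]
contact_force: [2.8, 0.3, -8.0]
width: 0.0151
```

Emit:
servo_tool(
  rows=[
    [0,0,0,0.7,0,0,-1],
    [0,0,0,0.7,0,0,-1],
  ],
)

```text
time: 7.97
tool_pos: [0.5146, 0.0413, 0.3021]
tcp_rot: [0.705, 0.005, 0.709, -0.006]
contact_force: [2.5, 0.2, -9.0]
width: 0.0147
```

Emit:
servo_tool(
  rows=[
    [0,0,0,0.7,0,0,-1],
  ],
)

```text
time: 8.05
tool_pos: [0.5146, 0.0413, 0.3014]
tcp_rot: [0.705, 0.005, 0.709, -0.006]
contact_force: [2.6, -0.1, -8.5]
width: 0.0152
```

Emit:
servo_tool(
  rows=[
    [0,0,0,0.7,0,0,-1],
  ],
)

```text
time: 8.13
tool_pos: [0.5146, 0.0413, 0.3006]
tcp_rot: [0.705, 0.005, 0.709, -0.006]
contact_force: [3.6, -0.4, -8.3]
width: 0.015
```

Emit:
servo_tool(
  rows=[
    [0,0,0,0.7,0,0,-1],
  ],
)

```text
time: 8.22
tool_pos: [0.5146, 0.0413, 0.2999]
tcp_rot: [0.705, 0.005, 0.709, -0.006]
contact_force: [1.7, 0.3, -6.6]
width: 0.0145
```

Emit:
servo_tool(
  rows=[
    [0,0,0,0.7,0,0,-1],
  ],
)

```text
time: 8.3
tool_pos: [0.5146, 0.0413, 0.2994]
tcp_rot: [0.705, 0.005, 0.709, -0.006]
contact_force: [2.4, -0.6, -5.1]
width: 0.0148
```

Emit:
servo_tool(
  rows=[
    [0,0,0,0.7,0,0,-1],
  ],
)

```text
time: 8.38
tool_pos: [0.5146, 0.0413, 0.2992]
tcp_rot: [0.706, 0.005, 0.709, -0.006]
contact_force: [1.0, 0.2, -3.5]
width: 0.0152
```

The load is transferring, with contact at about j = 0.088. Continuing.

Emit:
servo_tool(
  rows=[
    [0,0,0,0.6,0,0,-1],
  ],
)

```text
time: 8.47
tool_pos: [0.5146, 0.0413, 0.2991]
tcp_rot: [0.706, 0.006, 0.708, -0.006]
contact_force: [1.3, 0.1, -3.9]
width: 0.0148
```

Emit:
servo_tool(
  rows=[
    [0,0,0,0.5,0,0,-1],
  ],
)

```text
time: 8.55
tool_pos: [0.5146, 0.0413, 0.2991]
tcp_rot: [0.706, 0.006, 0.708, -0.006]
contact_force: [0.7, -0.2, -3.8]
width: 0.0147
```

Emit:
servo_tool(
  rows=[
    [0,0,0,0.3,0,0,-1],
  ],
)

```text
time: 8.63
tool_pos: [0.5146, 0.0413, 0.2991]
tcp_rot: [0.706, 0.006, 0.708, -0.006]
contact_force: [1.5, 0.8, -5.0]
width: 0.015
```

Emit:
servo_tool(
  rows=[
    [0,0,0,1.2,0,0,-1],
  ],
)

```text
time: 8.72
tool_pos: [0.5146, 0.0413, 0.2985]
tcp_rot: [0.706, 0.006, 0.708, -0.005]
contact_force: [0.1, 0.2, -0.5]
width: 0.015
```

Emit:
servo_tool(
  rows=[
    [0,0,0,1.4,0,0,-1],
  ],
)

```text
time: 8.8
tool_pos: [0.5146, 0.0413, 0.2979]
tcp_rot: [0.706, 0.006, 0.708, -0.005]
contact_force: [-0.8, 0.2, 2.5]
width: 0.015
```

The rung now carries everything, with about 2.5 N of slight press. I'll ease off and look.

Emit:
servo_tool(
  rows=[
    [0,0,0,0.6,0,0,-1],
  ],
)

```text
time: 8.88
tool_pos: [0.5146, 0.0413, 0.2979]
tcp_rot: [0.706, 0.006, 0.708, -0.005]
contact_force: [-1.0, 0.1, 1.7]
width: 0.0149
```

```bash
python3 d.py .515 .0413 .3 -.0135;  python3 - <<'E'
from h import *
import cv2
a=capture('wrist')[:,:,::-1];b=capture('scene')[180:260,330:430,::-1]
cv2.imwrite('pics/w10.png',a)
cv2.imwrite('pics/s10.png',cv2.resize(b,None,fx=7,fy=7,interpolation=cv2.INTER_CUBIC))
E
```

```text
t 8.88 pos [0.5146 0.0413 0.2979] F [-1.   0.1  1.7] tau [0.03 0.2  0.02] w 0.0149 q7 [-0.43  0.37  0.44  1.72 -0.18  1.09  0.05]
axes
 [[-0.    0.02  1.  ]
 [ 0.    1.   -0.02]
 [-1.    0.   -0.  ]]
rv [-0.003 -0.002 -0.002] shift now mm [-2.1  0.   0.4] shift after turn [-2.1 -0.   0.4]
```

View pics/s10.png

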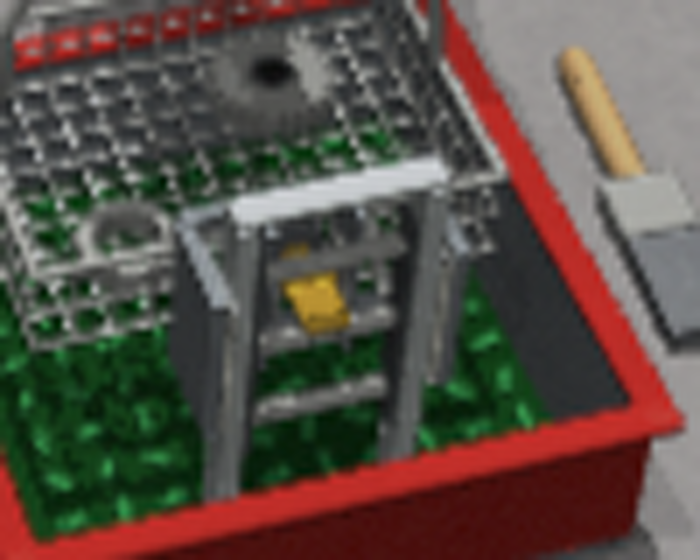

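The pawl nose rests on the middle rung at crop (325,328). Net force on the tool is slightly upward, so I'll release.

Emit:
servo_tool(
  rows=[
    [0,0,0,0,0,0,-0.6],
    [0,0,0,0,0,0,-0.5],
    [0,0,0,0,0,0,-0.4],
    [0,0,0,0,0,0,-0.2],
    [0,0,0,0,0,0,0],
  ],
)

```text
time: 9.4
tool_pos: [0.5153, 0.0408, 0.2987]
tcp_rot: [0.707, 0.006, 0.707, -0.005]
contact_force: [0.2, -0.4, -0.7]
width: 0.0369
```

Emit:
servo_tool(
  rows=[
    [0,0,0,0,0,0,0.2],
    [0,0,0,0,0,0,0.4],
    [0,0,0,0,0,0,0.5],
  ],
)

```text
time: 9.65
tool_pos: [0.5154, 0.0407, 0.2985]
tcp_rot: [0.707, 0.006, 0.707, -0.006]
contact_force: [0.0, 0.5, -0.1]
width: 0.0562
```

```bash
python3 d.py .515 .0413 .38 -.0135;  python3 - <<'E'
from h import *
import cv2
a=capture('wrist')[:,:,::-1];b=capture('scene')[180:260,330:430,::-1]
cv2.imwrite('pics/w11.png',a)
cv2.imwrite('pics/s11.png',cv2.resize(b,None,fx=7,fy=7,interpolation=cv2.INTER_CUBIC))
E
```

```text
t 9.65 pos [0.5154 0.0407 0.2985] F [ 0.   0.5 -0.1] tau [-0.05  0.06 -0.04] w 0.0562 q7 [-0.43  0.37  0.44  1.72 -0.18  1.09  0.05]
axes
 [[ 0.    0.02  1.  ]
 [ 0.    1.   -0.02]
 [-1.    0.    0.  ]]
rv [-0.003  0.001 -0.001] shift now mm [-81.5   0.7  -0.4] shift after turn [-81.5   0.6  -0.4]
```

View pics/w11.png

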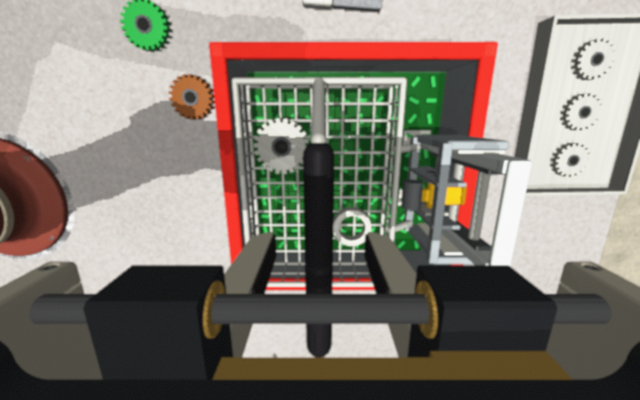

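View pics/s11.png

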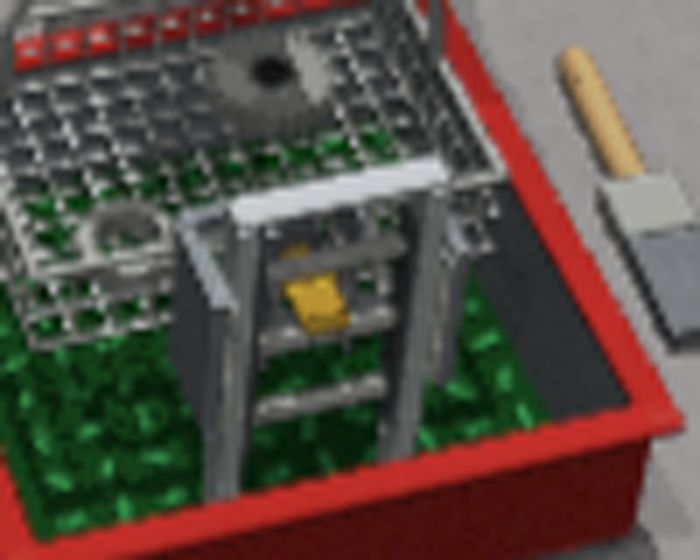

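The fingers are open at about ±28 mm around the handle and clear of it. The basket has not moved, and the gear and ring are both inside. I'll back off straight up.

Emit:
servo_tool(
  rows=[
    [0,0,0,-10,0,0,0.5],
    [0,0,0,-15,0,0,0.5],
    [0,0,0,-20,0,0,0.5],
    [0,0,0,-20,0,0,0.5],
    [0,0,0,0,0,0,0.5],
  ],
)

```text
time: 10.17
tool_pos: [0.5148, 0.0405, 0.3675]
tcp_rot: [0.706, 0.006, 0.708, -0.006]
contact_force: [0.0, 0.1, 0.1]
width: 0.0695
```

```bash
python3 d.py .515 .0413 .38 -.0135;  python3 - <<'E'
from h import *
import cv2
b=capture('scene')[:,:,::-1]
cv2.imwrite('pics/s12.png',b);cv2.imwrite('pics/s12c.png',cv2.resize(b[120:270,290:450],None,fx=4,fy=4,interpolation=cv2.INTER_CUBIC))
E
```

```text
t 10.17 pos [0.5148 0.0405 0.3675] F [0.  0.1 0.1] tau [-0.07  0.04  0.  ] w 0.0695 q7 [-0.44  0.32  0.46  1.59 -0.14  1.27  0.02]
axes
 [[-0.    0.02  1.  ]
 [ 0.    1.   -0.02]
 [-1.    0.   -0.  ]]
rv [-0.004 -0.002 -0.   ] shift now mm [-12.5   0.8   0.1] shift after turn [-12.5   0.8   0.2]
```

View pics/s12c.png

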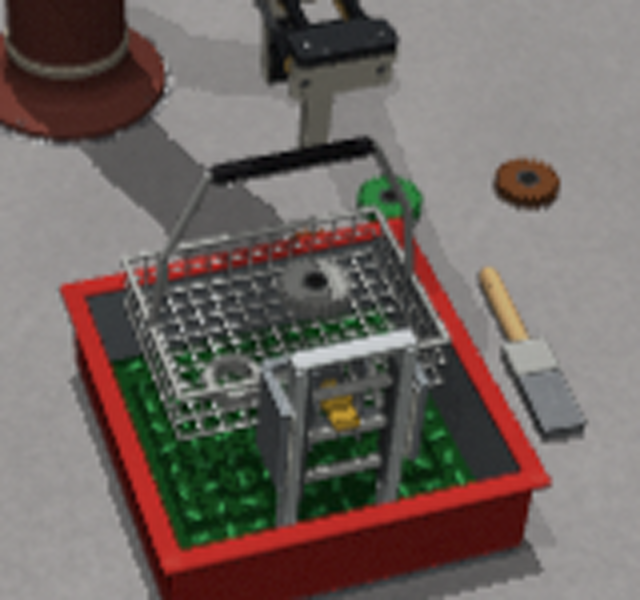

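View pics/s12.png

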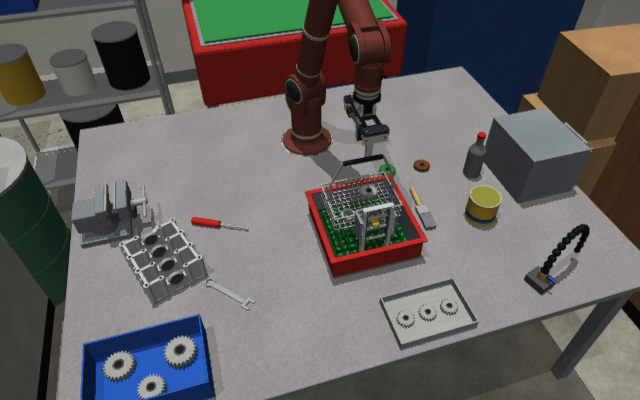

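The basket hangs on the middle rung untouched, with the fingers above the handle. The parts are inside and everything else is in its place, so I'll hand in.

```bash
python3 -c "
from bench import *
print(sign_off())"
```

```text
the job is handed in; nothing more can be done
None
```

The basket is hanging on the middle rung, let go and at rest, with the gear and the bearing ring still in it. The job took about 10 s of the 40 s allowed. The sign-off gives no verdict, so this rests on my own checks.

**What I did:** I gripped the handle and raised the basket about 0.115 m. The camera showed the pawl's nose level again and clear above the middle rung. I then lowered it in steps of 1 mm or less until the wrist force showed the load pass to the rung, let go and backed off upward.

**Last checks:**
- **Hanging height:** about 0.086 m, taken from the tool height, which is inside the 0.063 to 0.109 m band.
- **Pressing on the rung:** the wrist showed at most about 2.5 N of press at touchdown. I estimate about 11 N on the rung, under the 20 N limit. This was not measured at the rung itself.
- **After release:** the wrist force was close to zero, and the final pictures show the fingers clear of the handle.
- **Other things on the bench:** they look unmoved in the scene view. I compared them by eye and did not measure them.

**Disagreement:** the two camera views put the washer about 4 mm nearer the robot than the tub-corner fit did, and the handle height came out near 212 mm where the text says 215 mm. I used the triangulated values, and the fingers closed centred on the handle.

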